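# Set the iris lever of the light base to its clip and switch on the lamp

### The arm

A 6-joint arm with a two-finger parallel gripper is mounted at the origin on the work surface. World frame = base frame: x ahead of the robot, y to its left, z up, the work surface at z = 0. Lengths are in m, angles in rad, forces in N, time in s.
With the tool pointing down it reaches from about 0.375 to 0.975 m from the base axis. Payload 3.8 kg.
Tool frame: the origin (TCP) lies on the centre line of the jaws, within the pads' length; the fingertips stand 14 mm ahead of it and the grasp point (between the pads) lies 5 mm behind it; z points along the fingers, y is the line along which they close (so a half turn about z gives the same grasp; the last joint's range is limited). The gripper opens to 85 mm and grips with 20 to 120 N. Pads are 22 mm wide; open, the fingers measure 114 mm over their backs; the gripper's body (76 mm by 85 mm) begins 54 mm behind the grasp point. The pads swing forward as they close: fully open they stand 13 mm farther back than shut.
Start: joints at [-0.037, 0.264, 1.604, -0, 1.274, -0.037], TCP at [0.675, -0, 0.245] pointing down, gripper open.
Joint ranges: [-2.63, 2.63], [-0.94, 2.18], [0.31, 2.57], [-1.31, 4.45], [0, 2.66], [-2.55, 2.55]. Speed limits (rad/s): [2.57, 2.57, 3.14, 3.14, 3.14, 3.14].

### API

Orientations are given as a rotation vector (axis times angle).
In Python, from workcell import bot, eyes, spot_in gives the robot as it stands.
- The arm moves only by the tool carry_out, never from a script. Its argument "series" is text: rows parted by semicolons, each of 4 numbers parted by spaces: the shift along the world's x, y, z in m, then the turn about the world's z in degrees. In form: tx ty tz roll; .... A call has 1 to 20 rows; each row shifts and turns the commanded pose from where the row before left it; what a row does not reach is not made up. A row lasts 1/8 s, in which the tool goes at most 62.5 mm and 10.7 degrees, less where a joint would pass 70% of its speed; a pose out of reach is approached as far as the arm can. A call is refused whole if a number of a shift passes 0.0625 or a number of a turn 10.7, either way. A call with a gripper value outside its range is refused whole. "jaw" is the gripper command: -1 is shut, 1 is fully open, values between are in proportion, set as the call begins (left out, the last holds). The fingers move at their own pace and stop on an object; "grip_force" is the grip in N (left out, the last holds). Time passes only in rows, so rows that do not move let the fingers close. It gives the time, the measured TCP pose, the force, the opening and the grip force at its end, in the units of the state.
- bot.read_state(): the state, without advancing time (a new reading comes with each control period).
- eyes.read_camera(name): name is "scene" or "side" or "wrist"; returns (picture, depth): 384x512x3 uint8, blue, green, red; 384x512 float32, m along the optical axis (not along the pixel's ray), 0 where there is no reading.
- eyes.get_calibration(name): a dict with "K" (3x3 intrinsics, pixels), "position" and "rotation" of the camera in the world; the wrist camera has in their place "T_tool_cam" (4x4, takes a point from camera to tool coordinates, whose origin is the TCP and whose axes are the flange's). Camera axes: x right, y down, z forward; pixel columns grow to the right and rows downward; lengths in m; the calibration is good to about 2 mm. A picture is of the moment at which its call begins: read the wrist's pose just before it. get_calibration takes no time and is no camera call.
- bot.finish_job(): hands the job in; it is judged then, once.
Trained networks look in the newest picture that a camera, given by its name, has taken for a name from the list of things; names that differ only in an ending like _2 or _b are one class to them, and where a whole thing is asked for, a point or a joint stands for the part that bears it (a point fixed in the world has none). Each returns a list of dicts, best first, with "score" (0 to 1); they miss things now and then, are a little off and sometimes report something else, mostly with a low value. They report only what shows in the picture. A call takes as long as a camera call.
- spot_in(camera, target): "rect" ([centre column, centre row, width, height] in pixels, round what is visible of it).
The state is a dict: "time": time; "q": joint angles; "joint_vel": joint speeds; "joint_torque": joint torques, N m; "tool_pos": TCP position; "tcp_rot": TCP orientation; "wrist_force": force on the tool from outside, world axes, zero at the start; "torque": the same for the moment, N m; "width": opening from 0.0 (shut) to 1.0 (fully open); "grip_force": force on a finger pad.
Only numpy, scipy, OpenCV 4.12 (cv2) and the standard library are available. Lean on these libraries where they do the work, as an engineer would, in place of code of your own. Each camera call takes 0.05 s, during which the arm holds its last target. There are 200 camera calls.

### The job

Get the specimen light base ready for the class: with a fingertip or the outside of the fingers, gently push the iris lever around until its pointer stands opposite the steel clip on the scale, and only then press the round lamp button all the way down and let it come up again. Do not pinch the lever and do not lift or carry anything; leave the clip, the light base, the dish on its glass and everything else on the bench where they are, and finish with the robot clear of everything.

Things in the scene. Friction and masses are not known exactly. Their poses are not given: they have to be found in the camera images.
- light_base: heavy dark grey light base (3.5 kg, loose on rubber feet): flat box 260 x 260 mm, 50 mm high. Origin: centre of its underside; z up, -x its front (towards the robot), +y its left seen from the robot. On its top: glass with the iris ring; scale ticks in front; a fixed black dimmer knob (34 mm wide, 16 mm high) front left at (-100, +105) mm, not to be used; lamp button front right at (-105, -105) mm
- iris_axis (a point): point on the upright axis of the black iris ring (128 mm across, 16 mm high, around the glass), level with the top of the light base (50 mm above the bench), 30 mm behind the base's centre; axes as the base's. White scale ticks every 0.2 rad lie 70 to 92 mm from it
- iris (a joint): angle of iris ring and lever, rad; 0 = lever points straight to the base's front (-x); grows counter-clockwise seen from above (lever goes to the base's -y side, the robot's right). Stops at -1.2 and 1.2; friction (about 2 N at the post) holds it where it is left; starts between -1.05 and -0.6
- lever_post (a point): middle of the upright aluminium post on the lever, 100 mm from the iris axis: pin 12 mm thick, from 64 to 99 mm above the bench. It stands on the flat lever arm (12 mm wide, top 64 mm above the bench, 8 mm of air below), which ends in a pointed tip 15 mm beyond the post's centre. This point's -x axis points outward along the lever
- clip (a joint): angle at which the steel clip sits on the scale, same zero and direction as iris; between -0.25 and 0.85; stiff, not to be moved. The lever is set when iris equals clip
- clip_mark (a point): the small steel clip that marks the setting: 18 mm wide along the arc, 27 mm long, 5 mm high, lying on the top face with its pointed side towards the iris axis; this point is on its top, 130 mm from the iris axis, 55 mm above the bench. Its -x axis points outward from the iris axis
- lamp_top (a point): centre of the top of the lamp button: round plain grey cap 26 mm across in a black housing, pressed straight down
- lamp (a joint): how far the lamp button is pressed, m: 0 = up, 0.006 = fully down (about 5 N); it springs back up
- dish: clear open Petri dish, 76 mm across, 14 mm high, standing loose on the iris glass (its underside 66 mm above the bench); origin: centre of its underside. Leave alone
- jar: bystander: glass specimen jar 66 mm across, 110 mm tall; origin: centre of its underside
- stain: bystander: small white stain bottle 40 mm across, 85 mm tall; origin: centre of its underside
- beaker: bystander: glass beaker 66 mm across, 85 mm tall; origin: centre of its underside
- slide_box: bystander: grey slide box 50 x 90 x 30 mm; origin: centre of its underside
- forceps: bystander: steel forceps lying flat in front of the light base, 120 mm long, 7 mm high; origin: its middle, on the bench

How it is judged:
By the outcome, as a careful person would: the job done as asked, in the order asked, and still so for the second after the job is handed in, with the robot touching nothing.
It also fails if it takes over 48 s, if anything falls off the work surface, if the arm or the gripper's body presses on something with over 40 N, if the wrist force passes 120 N, or if a joint passes its speed limit or range.

## Working session

There is one attempt and no reset: what is moved stays moved. The work goes in short steps, Python scripts to look and compute and a tool call to move; the robot and the scene stay as the last step left them, time stands still between calls to the robot, and variables do not carry over. Pictures are saved under pics/ and viewed, at most 10 in all, crops included, and the job is handed in when it is done.

Besides the shell and the picture viewer there is one more tool, called after "Request:" by a JSON object that holds its "name" and its "arguments", one argument or row to a line. carry_out: Moves the arm, as the interface text tells. Its arguments: {"type":"object","properties":{"series":{"type":"string"},"jaw":{"type":"number"},"grip_force":{"type":"number"}},"required":["series"]}

```bash
mkdir -p pics; cat > h.py <<'E'
import numpy as np, cv2
from scipy.spatial.transform import Rotation as R
from workcell import bot, eyes, spot_in
def cam(n):
    s=bot.read_state(); c=eyes.get_calibration(n); im,d=eyes.read_camera(n)
    K=np.array(c["K"])
    if n=="wrist":
        T=np.array(c["T_tool_cam"]); Rt=R.from_rotvec(s["tcp_rot"]).as_matrix()
        Rc=Rt@T[:3,:3]; p=Rt@T[:3,3]+np.array(s["tool_pos"])
    else:
        p=np.array(c["position"]); Rc=np.array(c["rotation"])
        if Rc.shape!=(3,3): Rc=R.from_rotvec(Rc).as_matrix()
    return im,d,K,Rc,p
def onz(u,v,z,K,Rc,p):
    r=Rc@np.linalg.solve(K,[u,v,1.]); return p+r*(z-p[2])/r[2]
def proj(P,K,Rc,p):
    q=K@(Rc.T@(np.array(P)-p)); return q[:2]/q[2]
E
python3 - <<'E'
from h import *
Z=dict(light_base=.05,lever_post=.082,clip_mark=.055,lamp_top=.06,dish=.07,jar=.05,stain=.04,beaker=.04,slide_box=.03,forceps=.005,iris=.066)
for n in("scene","side","wrist"):
    im,d,K,Rc,p=cam(n); cv2.imwrite(f"pics/{n}0.png",im)
    print(n,p.round(3))
    for t in Z:
        for r in spot_in(n,t)[:2]:
            if r["score"]>.3: print(t,round(r["score"],2),np.round(r["rect"],1),onz(*r["rect"][:2],Z[t],K,Rc,p).round(4))
s=bot.read_state();print(s["time"],s["tcp_rot"],s["tool_pos"],s["width"])
E
```

```text
scene [1.139 0.192 0.864]
light_base 0.63 [278.8 235.2 163.7 145.8] [0.649  0.0949 0.05  ]
lever_post 0.71 [286.  235.   85.4  57.4] [0.664  0.1116 0.082 ]
clip_mark 0.38 [250.8 185.4   8.6   8.6] [0.5508 0.008  0.055 ]
lamp_top 0.67 [249.1 164.8  13.6   7. ] [ 0.5022 -0.0105  0.06  ]
dish 0.56 [275.9 230.   38.5  36.4] [0.6513 0.089  0.07  ]
jar 0.79 [392.7 277.   46.8  57. ] [0.6765 0.3204 0.05  ]
stain 0.6 [403.3 239.   28.   31.4] [0.5816 0.3318 0.04  ]
beaker 0.75 [164.  210.4  36.4  49.2] [ 0.6524 -0.1478  0.04  ]
slide_box 0.9 [187.2 180.9  38.5  39.7] [ 0.5601 -0.1339  0.03  ]
forceps 0.68 [288.6 162.7  43.1  20.5] [0.4267 0.0611 0.005 ]
iris 0.6 [285.9 234.3  84.1  61.7] [0.6528 0.1094 0.066 ]
side [0.172 0.562 0.676]
light_base 0.88 [222.2 219.7 165.2 127.6] [0.5827 0.1239 0.05  ]
lever_post 0.65 [210.5 203.9  58.6  60.9] [0.6092 0.1271 0.082 ]
clip_mark 0.41 [273.9 198.8  10.6   9.1] [0.5318 0.0125 0.055 ]
lamp_top 0.58 [290.1 195.9   9.4  11.4] [ 0.5067 -0.0117  0.06  ]
dish 0.48 [301.2 253.6  46.7  25.2] [0.3989 0.1145 0.07  ]
jar 0.6 [116.8 255.2  45.7  66. ] [0.6802 0.
[... 468 characters left out ...]
0.05  ]
light_base 0.47 [124.2 159.2  26.1  25.7] [0.5387 0.0034 0.05  ]
lever_post 0.81 [227.1  74.  141.5 143.2] [0.6476 0.0839 0.082 ]
clip_mark 0.86 [121.7 159.7  24.4  25.3] [0.5383 0.0041 0.055 ]
lamp_top 0.62 [ 85.  175.2  30.5  26.7] [ 0.5021 -0.0105  0.06  ]
lamp_top 0.45 [154.9 263.1  48.9  73.1] [ 0.5618 -0.1091  0.06  ]
dish 0.55 [229.2  68.8  88.7  94.5] [0.6484 0.0884 0.07  ]
beaker 0.87 [239.7 289.2  67.8  85. ] [ 0.6515 -0.1561  0.04  ]
forceps 0.56 [ 27.5  92.2  25.5 107.8] [0.4248 0.067  0.005 ]
iris 0.74 [228.2  72.5 139.5 141.3] [0.6471 0.0855 0.066 ]
1.8 [-2.22139711e+00 -2.22140599e+00  8.78619458e-05] [ 6.74975654e-01 -7.84049158e-06  2.45245200e-01] 1.0044360398575007
```

```bash
python3 -c "
import cv2
a=cv2.imread('pics/wrist0.png');cv2.imwrite('pics/w0b.png',cv2.resize(a,(800,600),interpolation=cv2.INTER_CUBIC))
b=cv2.imread('pics/scene0.png')[130:310,130:430];cv2.imwrite('pics/s0b.png',cv2.resize(b,(800,480),interpolation=cv2.INTER_CUBIC))"
```

```text
(no output)
```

View pics/w0b.png

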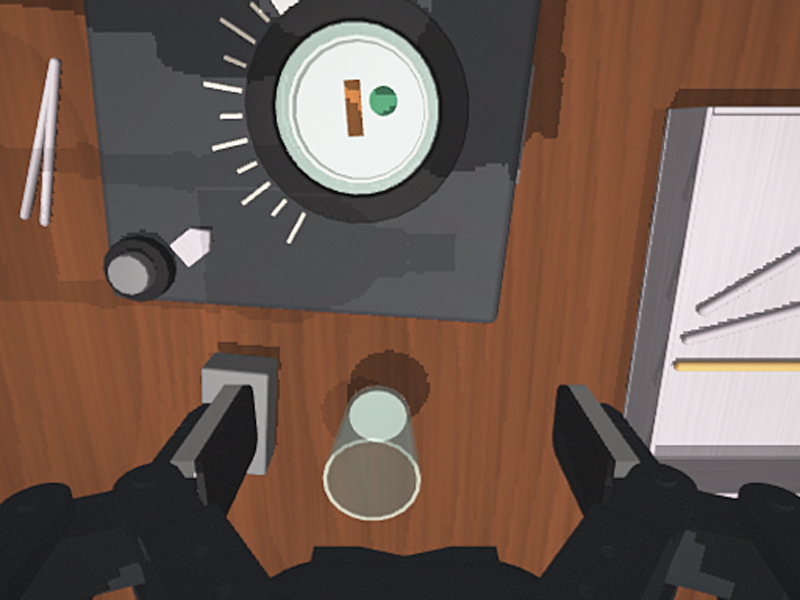

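View pics/s0b.png

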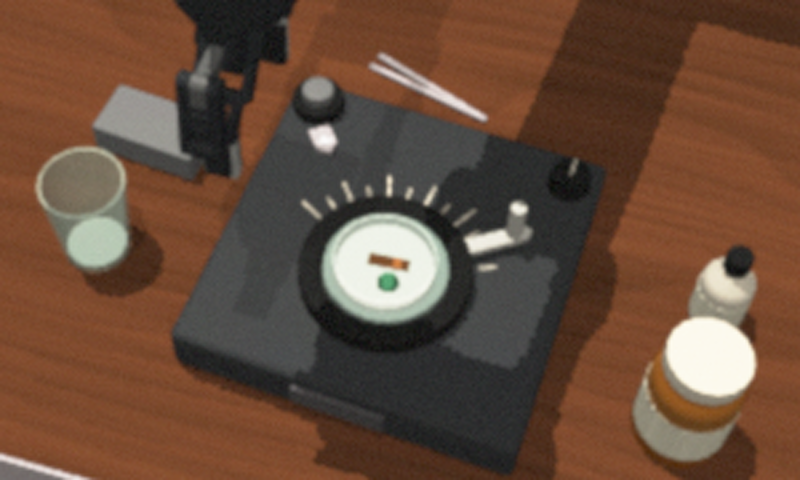

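The wrist view shows the ring centred at about (357,107), the clip at (192,245) and the lamp at (130,272), with the lever cut off at the top. The scene view shows the post at front-left, so the lever has to be pushed from left to right. I'll move the camera over the scale and measure again.

Request:
{"name": "carry_out", "arguments": {
  "series": "-0.05 0.01 0 0; -0.05 0.01 0 0; 0 0 0 0; 0 0 0 0; 0 0 0 0",
  "jaw": -1
}}

```text
time: 2.42
tool_pos: [0.5765, 0.0198, 0.246]
tcp_rot: [2.221, 2.22, 0.002]
wrist_force: [-0.6, 0.9, 0.8]
width: -0.001
grip_force: 0.0
```

```bash
python3 - <<'E'
from h import *
im,d,K,Rc,p=cam("wrist"); cv2.imwrite("pics/w1.png",cv2.resize(im,(800,600),interpolation=cv2.INTER_CUBIC))
np.savez("w1.npz",im=im,d=d,K=K,Rc=Rc,p=p)
Z=dict(light_base=.05,lever_post=.066,clip_mark=.055,lamp_top=.06,dish=.07,iris=.066)
for t in Z:
    for r in spot_in("wrist",t)[:2]:
        if r["score"]>.3: print(t,round(r["score"],2),np.round(r["rect"],1),onz(*r["rect"][:2],Z[t],K,Rc,p).round(4))
s=bot.read_state();print(s["time"],s["tool_pos"],s["width"],p)
E
```

```text
light_base 0.96 [312.3 111.1 294.4 221.5] [0.6276 0.0704 0.05  ]
lever_post 0.89 [337.   81.8 139.3 163.5] [0.6459 0.0973 0.066 ]
clip_mark 0.86 [221.2 177.1  24.9  26.9] [0.538  0.0057 0.055 ]
dish 0.59 [342.   94.7  87.6  92.2] [0.6502 0.0864 0.07  ]
dish 0.4 [228.5 263.7  29.8  42.2] [ 0.5441 -0.0845  0.07  ]
iris 0.75 [344.1  93.6  88.   95.6] [0.653  0.0872 0.066 ]
iris 0.74 [337.2  80.4 137.  160.8] [0.6459 0.0985 0.066 ]
2.775 [0.57529506 0.01991975 0.24513272] -0.000571791760489077 [0.57538183 0.09756305 0.3740249 ]
```

View pics/w1.png

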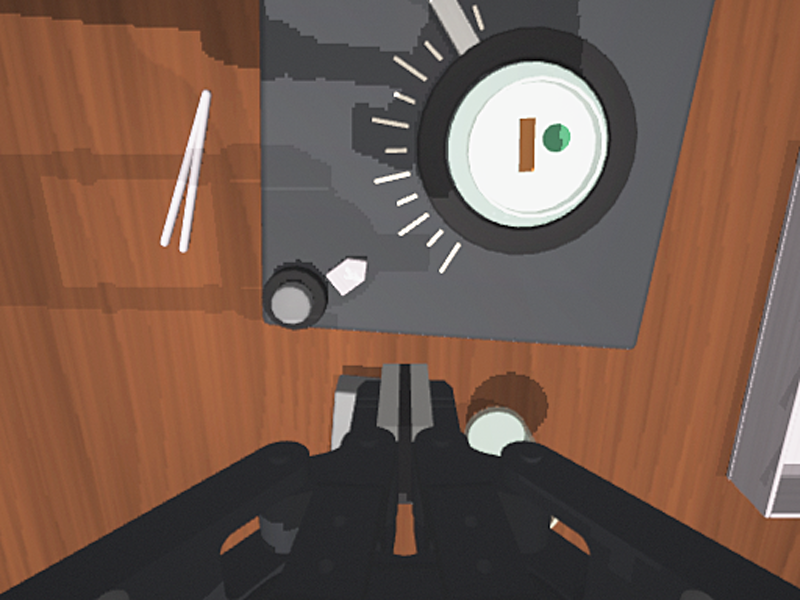

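The ring is centred at about (528,140), the ticks run from (452,257) to (478,17), and the clip is at (348,274). The lamp is at (293,303), and the lever leaves the picture at (445,5). I'll fit the ticks for the axis and yaw.

```bash
cat >> h.py <<'E'
def fit(im,K,Rc,p,c0=(.65,.087),zt=.0505,yaw0=-.08,verb=True):
    """fit iris axis xy and base yaw from ticks; clip angle"""
    from scipy.optimize import least_squares
    g=im.min(2).astype(np.uint8); m=(g>125).astype(np.uint8)
    n,l,st,ce=cv2.connectedComponentsWithStats(m)
    T=[];clip=None
    for i in range(1,n):
        v,u=np.nonzero(l==i)
        if len(u)<12 or len(u)>1500: continue
        W=np.array([onz(a,b,zt,K,Rc,p)[:2] for a,b in zip(u,v)]); c=W.mean(0); r=np.hypot(*(c-c0))
        ev,V=np.linalg.eigh(np.cov(W.T)); L=np.sqrt(12*ev)
        if verb: print(i,len(u),c.round(4),"r",r.round(4),"LxW",L.round(4),"px",(u.mean().round(1),v.mean().round(1)))
        if .066<r<.096 and L[1]>.005 and L[0]<.005: T.append((c,V[:,1]))
        if .115<r<.145 and len(u)>100: clip=(c,u.mean(),v.mean())
    def ang(P,x): return (np.arctan2(P[1]-x[1],P[0]-x[0])-np.pi-x[2]+np.pi)%(2*np.pi)-np.pi
    def res(x):
        o=[]
        for c,a in T:
            th=ang(c,x); k=round(th/.2)*.2
            d=np.array([np.cos(k+x[2]),np.sin(k+x[2])])*-1; q=c-x[:2]
            o.append(q[0]*d[1]-q[1]*d[0])   # offset of tick centre from its ray
        return o
    s=least_squares(res,[*c0,yaw0],loss="soft_l1",f_scale=.001)
    print("axis,yaw",s.x.round(4),"res mm",(np.array(res(s.x))*1e3).round(1),"k",[round(ang(c,s.x),2) for c,_ in T])
    if clip: 
        c=onz(clip[1],clip[2],.054,K,Rc,p); print("clip",c.round(4),"r",np.hypot(*(c[:2]-s.x[:2])).round(4),"ang",ang(c,s.x).round(4))
    return s.x,ang
E
python3 - <<'E'
from h import *
z=np.load("w1.npz"); fit(z["im"],z["K"],z["Rc"],z["p"])
E
```

```text
1 543 [0.6046 0.1537] r 0.0806 LxW [0.0129 0.0303] px (np.float64(291.0), np.float64(15.1))
2 45 [0.6175 0.157 ] r 0.0772 LxW [0.0024 0.0131] px (np.float64(305.7), np.float64(11.0))
3 44 [0.5921 0.1401] r 0.0785 LxW [0.0025 0.0133] px (np.float64(276.7), np.float64(31.9))
4 72 [0.5786 0.1306] r 0.0836 LxW [0.0025 0.022 ] px (np.float64(261.7), np.float64(43.3))
6 1028 [0.4422 0.0685] r 0.2087 LxW [0.0139 0.0955] px (np.float64(120.2), np.float64(112.6))
7 46 [0.5754 0.1147] r 0.0796 LxW [0.0028 0.0137] px (np.float64(258.1), np.float64(62.1))
8 72 [0.5672 0.1006] r 0.0839 LxW [0.0026 0.0225] px (np.float64(249.4), np.float64(78.2))
9 39 [0.5705 0.0845] r 0.0796 LxW [0.0026 0.0125] px (np.float64(253.0), np.float64(96.0))
10 393 [ 0.8191 -0.0313] r 0.2064 LxW [0.0021 0.2239] px (np.float64(489.4), np.float64(206.1))
11 92 [0.568  0.0686] r 0.084 LxW [0.0036 0.0233] px (np.float64(250.6), np.float64(113.1))
12 53 [0.5772 0.0552] r 0.0794 LxW [0.0036 0.0141] px (np.float64(260.1), np.float64(127.1))
13 80 [0.5812 0.0393] r 0.0837 LxW [0.0034 0.0235] px (np.float64(264.0), np.float64(14
[... 602 characters left out ...]
997 LxW [0.0295 0.0368] px (np.float64(316.8), np.float64(276.2))
21 27 [ 0.5671 -0.1109] r 0.2146 LxW [0.0057 0.0117] px (np.float64(251.0), np.float64(275.1))
22 30 [ 0.5843 -0.1108] r 0.2084 LxW [0.0056 0.0106] px (np.float64(266.2), np.float64(275.0))
24 19 [ 0.6908 -0.1932] r 0.2832 LxW [0.0038 0.0089] px (np.float64(354.0), np.float64(334.4))
axis,yaw [ 0.678   0.0775 -0.3087] res mm [ 1.1 -8.4 -2.   4.2 10.9 -4.7  1.1  7.5 -8.8 -2.4  0.3] k [np.float64(-0.61), np.float64(-0.32), np.float64(-0.18), np.float64(-0.04), np.float64(0.1), np.float64(0.24), np.float64(0.39), np.float64(0.53), np.float64(0.68), np.float64(0.83), np.float64(1.0)]
clip [0.539  0.0068 0.054 ] r 0.1559 ang 0.7796
```

```bash
python3 - <<'E'
import re
s=open('h.py').read()
s=s.replace('T.append((c,V[:,1]))','T.append((c,.081 if L[1]>.018 else .0765))')
s=s.replace('            o.append(q[0]*d[1]-q[1]*d[0])','            o+=[q[0]*d[1]-q[1]*d[0],q@d-a]')
s=s.replace('verb=True','verb=False')
open('h.py','w').write(s)
E
python3 - <<'E'
from h import *
z=np.load("w1.npz"); a=(z["im"],z["K"],z["Rc"],z["p"])
for y in(-.17,-.07,.03):
  for zt in (.0505,):
    x,_=fit(*a,yaw0=y,zt=zt)
L=onz(291.0,15.1,.064,*a[1:]); print("lever part",L)
for uv in[(169.6,208),(406,222.7),(168,50),(455,2)]: print(onz(*uv,.05,*a[1:]).round(4))
for nm,q in(("lamp",onz(185.6,195.1,.06,*a[1:])[:2]),):
  d=q-x[:2];print(nm,q,np.hypot(*d),np.arctan2(d[1],d[0])-np.arctan2(-.105,-.135))
E
```

```text
axis,yaw [ 0.6469  0.0867 -0.173 ] res mm [ 0.1 -0.4 -0.1 -0.  -0.1  0.1 -0.1  0.3 -0.1 -0.1 -0.2 -0.1  0.1 -0.1
  0.1 -0.   0.2  0.  -0.  -0.2  0.  -0.1] k [np.float64(-1.0), np.float64(-0.6), np.float64(-0.4), np.float64(-0.2), np.float64(0.0), np.float64(0.2), np.float64(0.4), np.float64(0.6), np.float64(0.8), np.float64(1.0), np.float64(1.2)]
clip [0.539  0.0068 0.054 ] r 0.1342 ang 0.8108
axis,yaw [ 0.6469  0.0867 -0.373 ] res mm [ 0.1 -0.4 -0.1 -0.  -0.1  0.1 -0.1  0.3 -0.1 -0.1 -0.2 -0.1  0.1 -0.1
  0.1 -0.   0.2  0.  -0.  -0.2  0.  -0.1] k [np.float64(-0.8), np.float64(-0.4), np.float64(-0.2), np.float64(0.0), np.float64(0.2), np.float64(0.4), np.float64(0.6), np.float64(0.8), np.float64(1.0), np.float64(1.2), np.float64(1.4)]
clip [0.539  0.0068 0.054 ] r 0.1342 ang 1.0108
axis,yaw [0.6469 0.0867 0.027 ] res mm [ 0.1 -0.4 -0.1 -0.  -0.1  0.1 -0.1  0.3 -0.1 -0.1 -0.2 -0.1  0.1 -0.1
  0.1 -0.   0.2  0.  -0.  -0.2  0.  -0.1] k [np.float64(-1.2), np.float64(-0.8), np.float64(-0.6), np.float64(-0.4), np.float64(-0.2), np.float64(0.0), np.float64(0.2), np.float64(0.4), np.float64(0.6), np.float64(0.8), np.float64(1.0)]
clip [0.539  0.0068 0.054 ] r 0.1342 ang 0.6108
lever part [0.6033476  0.15135289 0.064     ]
[ 0.4817 -0.0297  0.05  ]
[ 0.734  -0.0469  0.05  ]
[0.493  0.1251 0.05  ]
[0.7485 0.1641 0.05  ]
lamp [ 0.50191529 -0.01177193] 0.17526838400073239 -0.06423279370513368
```

```bash
cat >> h.py <<'E'
AX=np.array([.6469,.0867])
def P(f,back=.017,r=.1):
    return AX+r*np.array([-np.cos(f),-np.sin(f)])-back*np.array([np.sin(f),-np.cos(f)])
def rows(fs,**k):
    q=np.array([P(f,**k) for f in fs]); d=np.diff(q,axis=0)
    return "; ".join(f"{a:.4f} {b:.4f} 0 {np.degrees(t):.2f}" for (a,b),t in zip(d,np.diff(fs)))
E
python3 - <<'E'
from h import *
print(P(-1.12)-[.5753,.0199])
print(rows(np.arange(-1.12,-.119,.05))); print(rows(np.arange(-.12,.581,.05)))
E
```

```text
[0.04333346 0.16421665]
-0.0048 -0.0015 0 2.86; -0.0048 -0.0018 0 2.86; -0.0047 -0.0020 0 2.86; -0.0045 -0.0022 0 2.86; -0.0044 -0.0025 0 2.86; -0.0043 -0.0027 0 2.86; -0.0042 -0.0029 0 2.86; -0.0040 -0.0031 0 2.86; -0.0039 -0.0033 0 2.86; -0.0037 -0.0035 0 2.86; -0.0035 -0.0037 0 2.86; -0.0033 -0.0038 0 2.86; -0.0031 -0.0040 0 2.86; -0.0029 -0.0041 0 2.86; -0.0027 -0.0043 0 2.86; -0.0025 -0.0044 0 2.86; -0.0023 -0.0045 0 2.86; -0.0020 -0.0046 0 2.86; -0.0018 -0.0047 0 2.86; -0.0016 -0.0048 0 2.86
-0.0013 -0.0049 0 2.86; -0.0011 -0.0050 0 2.86; -0.0008 -0.0050 0 2.86; -0.0006 -0.0050 0 2.86; -0.0003 -0.0051 0 2.86; -0.0001 -0.0051 0 2.86; 0.0002 -0.0051 0 2.86; 0.0004 -0.0051 0 2.86; 0.0007 -0.0050 0 2.86; 0.0009 -0.0050 0 2.86; 0.0012 -0.0049 0 2.86; 0.0014 -0.0049 0 2.86; 0.0017 -0.0048 0 2.86; 0.0019 -0.0047 0 2.86
```

Request:
{"name": "carry_out", "arguments": {
  "series": "0.0061 0.0234 0 -9.17; 0.0062 0.0235 0 -9.17; 0.0062 0.0234 0 -9.17; 0.0062 0.0235 0 -9.17; 0.0062 0.0234 0 -9.17; 0.0062 0.0235 0 -9.17; 0.0062 0.0235 0 -9.17; 0 0 -0.04 0; 0 0 -0.02 0; 0 0 0 0; 0 0 0 0"
}}

```text
time: 4.15
tool_pos: [0.6189, 0.184, 0.1863]
tcp_rot: [-3.062, -0.701, -0.002]
wrist_force: [0.2, 0.4, 0.2]
width: -0.003
grip_force: 0.0
```

```bash
python3 - <<'E'
from h import *
im,d,K,Rc,p=cam("side")
for f in(-1.05,-.97,-.9):
    a=P(f,0);q=proj([*a,.099],K,Rc,p); cv2.circle(im,tuple(int(round(x)) for x in q),1,(0,0,255) if f==-.97 else (0,255,0),-1)
for z in(.072,.172): 
    q=proj([.6189,.184,z],K,Rc,p); cv2.circle(im,tuple(int(round(x)) for x in q),1,(255,0,0),-1)
cv2.imwrite("pics/side1.png",cv2.resize(im[100:280,100:340],(800,600),interpolation=cv2.INTER_CUBIC))
E
```

```text
(no output)
```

View pics/side1.png

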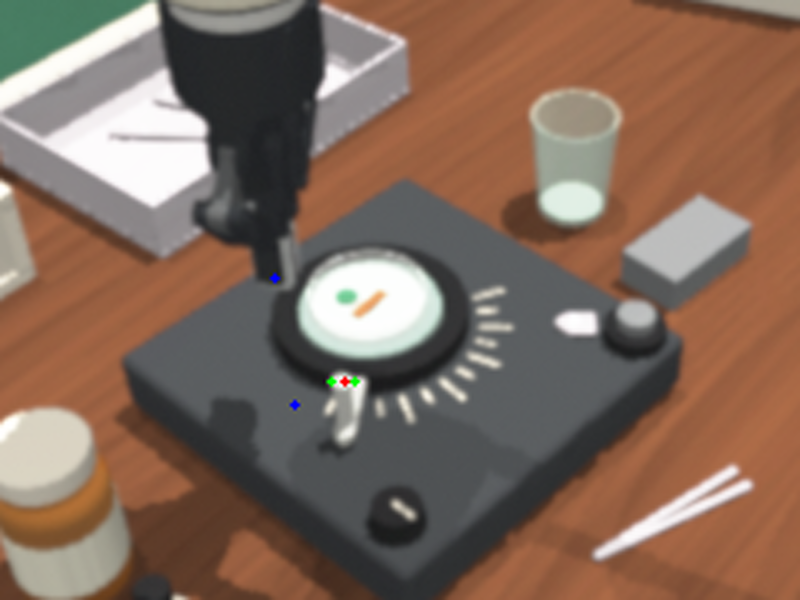

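The post top is at about (352,383), so φ is about −0.94. The landing point at (295,405) is clear of it, so I'll descend and push.

Request:
{"name": "carry_out", "arguments": {
  "series": "0 0 -0.03 0; 0 0 -0.04 0; 0 0 -0.028 0; 0 0 0 0; 0 0 0 0; -0.0048 -0.0015 0 2.86; -0.0048 -0.0018 0 2.86; -0.0047 -0.0020 0 2.86; -0.0045 -0.0022 0 2.86; -0.0044 -0.0025 0 2.86; -0.0043 -0.0027 0 2.86; -0.0042 -0.0029 0 2.86; -0.0040 -0.0031 0 2.86; 0 0 0 0"
}}

```text
time: 5.95
tool_pos: [0.5844, 0.166, 0.09]
tcp_rot: [2.862, 1.294, 0.007]
wrist_force: [0.7, 0.9, 1.3]
width: -0.003
grip_force: 0.4
```

Request:
{"name": "carry_out", "arguments": {
  "series": "-0.0039 -0.0033 0 2.86; -0.0037 -0.0035 0 2.86; -0.0035 -0.0037 0 2.86; -0.0033 -0.0038 0 2.86; -0.0031 -0.0040 0 2.86; -0.0029 -0.0041 0 2.86; -0.0027 -0.0043 0 2.86; -0.0025 -0.0044 0 2.86; -0.0023 -0.0045 0 2.86; -0.0020 -0.0046 0 2.86; -0.0018 -0.0047 0 2.86; -0.0016 -0.0048 0 2.86"
}}

```text
time: 7.45
tool_pos: [0.5509, 0.1164, 0.0894]
tcp_rot: [2.351, 2.081, 0.005]
wrist_force: [0.2, 1.6, 0.6]
width: 0.002
grip_force: 1.0
```

Request:
{"name": "carry_out", "arguments": {
  "series": "-0.0013 -0.0049 0 2.86; -0.0011 -0.0050 0 2.86; -0.0008 -0.0050 0 2.86; -0.0006 -0.0050 0 2.86; -0.0003 -0.0051 0 2.86; -0.0001 -0.0051 0 2.86; 0.0002 -0.0051 0 2.86; 0.0004 -0.0051 0 2.86; 0.0007 -0.0050 0 2.86; 0.0009 -0.0050 0 2.86; 0.0012 -0.0049 0 2.86; 0.0014 -0.0049 0 2.86; 0 0 0 0; 0 0 0 0"
}}

```text
time: 9.2
tool_pos: [0.5505, 0.0557, 0.088]
tcp_rot: [1.635, 2.681, 0.001]
wrist_force: [-0.4, 0.9, -0.4]
width: 0.004
grip_force: 0.0
```

```bash
python3 - <<'E'
from h import *
im,d,K,Rc,p=cam("side"); s=bot.read_state(); print(s["time"],s["tool_pos"],P(.48))
cv2.imwrite("pics/side2.png",im)
im2,d,K,Rc,p=cam("scene")
a=cv2.resize(im[140:260,180:330],(500,400),interpolation=cv2.INTER_CUBIC)
cv2.imwrite("pics/c2.png",cv2.resize(im[140:260,180:330],(750,600),interpolation=cv2.INTER_CUBIC))
cv2.imwrite("pics/scene2.png",im2)
E
```

```text
9.25 [0.55023783 0.05571627 0.08773194] [0.55035026 0.055601  ]
```

View pics/c2.png

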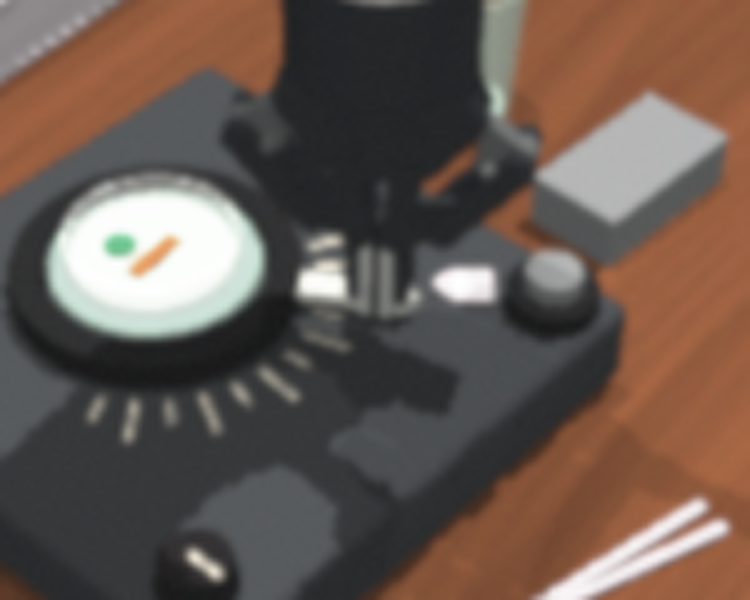

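The lever tip at (420,295) is just short of the clip tip at (435,285), as predicted. I'll nudge it on to φ = 0.58, back off, and look from above.

```bash
python3 -c "
from h import *
print(P(.58),P(.38)-P(.58),np.array([.606,-.054])-P(.38))"
```

```text
[0.55393733 0.04611747] [-0.00620944  0.01927778] [ 0.05827211 -0.11939525]
```

Request:
{"name": "carry_out", "arguments": {
  "series": "0.0017 -0.0048 0 2.86; 0.0019 -0.0047 0 2.86; 0 0 0 0; -0.0035 0.0095 0 -5.7; -0.0035 0.0095 0 -5.7; 0 0 0.03 0; 0 0 0.03 0; 0 0 0.025 0; 0 0 0 0"
}}

```text
time: 10.42
tool_pos: [0.5484, 0.0654, 0.1747]
tcp_rot: [1.763, 2.595, 0.005]
wrist_force: [0.6, -0.0, -1.1]
width: 0.002
grip_force: 0.0
```

Request:
{"name": "carry_out", "arguments": {
  "series": "0.015 -0.03 0 3.8; 0.015 -0.03 0 3.8; 0.015 -0.03 0 3.8; 0.014 -0.03 0 0; 0 0 0 0; 0 0 0 0; 0 0 0 0"
}}

```text
time: 11.3
tool_pos: [0.6047, -0.0539, 0.1715]
tcp_rot: [-1.496, -2.761, 0.0]
wrist_force: [0.1, -0.6, -0.6]
width: 0.0
grip_force: 0.0
```

```bash
python3 - <<'E'
from h import *
im,d,K,Rc,p=cam("wrist"); cv2.imwrite("pics/w3.png",cv2.resize(im,(800,600),interpolation=cv2.INTER_CUBIC))
np.savez("w3.npz",im=im,d=d,K=K,Rc=Rc,p=p)
fit(im,K,Rc,p,c0=tuple(AX),yaw0=-.173,verb=True)
print(bot.read_state()["tool_pos"])
E
```

```text
3 148 [0.568  0.0683] r 0.0811 LxW [0.0028 0.0224] px (np.float64(312.5), np.float64(13.6))
4 62 [0.5772 0.0548] r 0.0766 LxW [0.0021 0.0134] px (np.float64(311.9), np.float64(39.9))
5 1083 [ 0.4993 -0.0097] r 0.1763 LxW [0.022  0.0221] px (np.float64(169.1), np.float64(57.5))
6 1420 [0.5732 0.041 ] r 0.0867 LxW [0.0136 0.0512] px (np.float64(295.8), np.float64(54.3))
7 860 [0.5386 0.0065] r 0.1348 LxW [0.0171 0.024 ] px (np.float64(228.4), np.float64(69.3))
8 67 [0.5945 0.0298] r 0.0774 LxW [0.0027 0.013 ] px (np.float64(311.0), np.float64(85.4))
9 79 [0.605  0.0175] r 0.0809 LxW [0.0019 0.0223] px (np.float64(312.9), np.float64(108.2))
11 147 [ 0.808  -0.0306] r 0.1992 LxW [0.0013 0.1076] px (np.float64(468.9), np.float64(283.7))
12 1480 [ 0.8712 -0.0601] r 0.268 LxW [0.036 0.058] px (np.float64(495.5), np.float64(339.1))
13 40 [ 0.6947 -0.1931] r 0.2838 LxW [0.0035 0.0137] px (np.float64(259.0), np.float64(352.2))
axis,yaw [ 0.6468  0.0864 -0.1746] res mm [ 0.  -0.1 -0.1 -0.1  0.1  0.6 -0.  -0.4] k [np.float64(0.4), np.float64(0.6), np.float64(1.0), np.float64(1.2)]
clip [0.5389 0.0066 0.054 ] r 0.1342 ang 0.811
[ 0.6049296  -0.05387553  0.17182128]
```

View pics/w3.png

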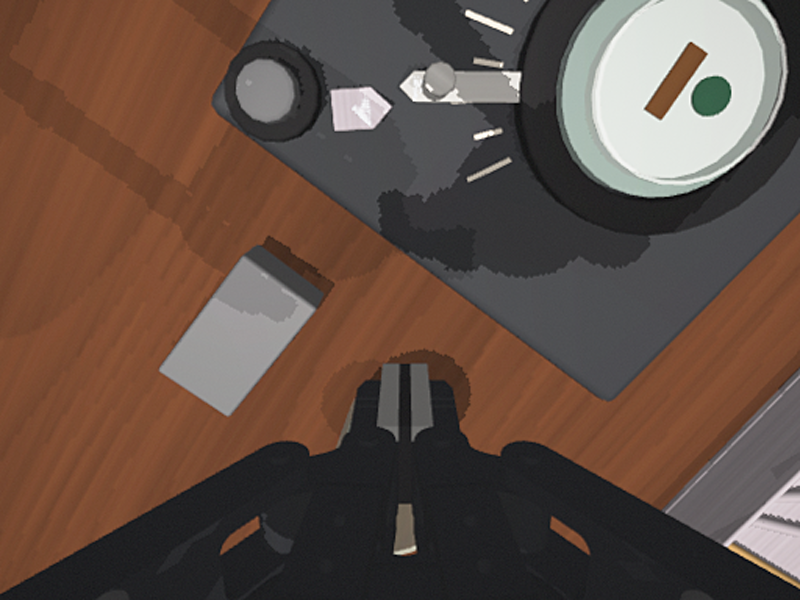

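The lever tip is at about (400,87) and the clip nose at (391,108), so the lever stands a little short of it. Now the remaining angle.

```bash
cat >> h.py <<'E'
def phi(q,ax=AX): 
    return (np.arctan2(ax[1]-q[1],ax[0]-q[0])).round(4), np.hypot(*(q[:2]-ax)).round(4)
E
python3 - <<'E'
from h import *
z=np.load("w3.npz"); a=(z["K"],z["Rc"],z["p"]); ax=np.array([.6469,.0866]); im=z["im"]
for nm,u,v,h in(("tip",400,87,.064),("edge1",480,71,.064),("edge2",480,103,.064),("cliptip",391,108,.055),("clipcorner1",331,88,.055),("clipcorner2",334,130,.055),):
    print(nm,phi(onz(u*.64,v*.64,h,*a),ax))
print(phi(onz(228.4,69.3,.054,*a),ax))
g=im.min(2)
for c in (300,310,320,328): # arm rows across column
    col=g[30:80,c].astype(int); r=np.nonzero(col>100)[0]+30; print(c,r.min(),r.max(),[phi(onz(c,r_,.064,*a),ax)[0] for r_ in(r.min()-.5,r.max()+.5)])
cv2.imwrite("pics/w3c.png",cv2.resize(im[30:100,195:345],(800,373),interpolation=cv2.INTER_NEAREST))
E
```

```text
tip (np.float64(0.5761), np.float64(0.1146))
edge1 (np.float64(0.4976), np.float64(0.081))
edge2 (np.float64(0.6558), np.float64(0.0804))
cliptip (np.float64(0.6446), np.float64(0.119))
clipcorner1 (np.float64(0.5747), np.float64(0.1454))
clipcorner2 (np.float64(0.6971), np.float64(0.1458))
(np.float64(0.6375), np.float64(0.1344))
300 46 65 [np.float64(0.5024), np.float64(0.6482)]
310 38 65 [np.float64(0.4357), np.float64(0.6543)]
320 40 65 [np.float64(0.4393), np.float64(0.6615)]
328 46 65 [np.float64(0.4819), np.float64(0.6684)]
```

View pics/w3c.png

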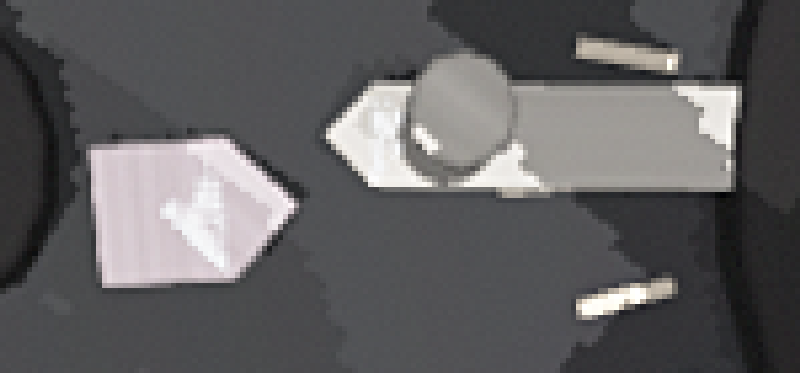

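```bash
python3 -c "
from h import *
print(P(.45)-[.6049,-.0539]); print(rows(np.array([.45,.5,.55,.59,.62,.643]))); print(P(.643), P(.45)-P(.643))"
```

```text
[-0.05543912  0.11241105]
0.0015 -0.0048 0 2.86; 0.0018 -0.0048 0 2.86; 0.0016 -0.0037 0 2.29; 0.0013 -0.0028 0 1.72; 0.0010 -0.0021 0 1.32
[0.55667676 0.04034521] [-0.00721588  0.01816584]
```

Request:
{"name": "carry_out", "arguments": {
  "series": "-0.0139 0.0281 0 -2.48; -0.0138 0.0281 0 -2.48; -0.0139 0.0281 0 -2.48; -0.0138 0.0281 0 0; 0 0 0 0; 0 0 -0.028 0; 0 0 -0.028 0; 0 0 -0.028 0; 0 0 0 0; 0 0 0 0"
}}

```text
time: 12.6
tool_pos: [0.5509, 0.0574, 0.0892]
tcp_rot: [1.673, 2.658, 0.001]
wrist_force: [-0.0, -0.4, 0.9]
width: 0.001
grip_force: 0.0
```

Request:
{"name": "carry_out", "arguments": {
  "series": "0.0015 -0.0048 0 2.86; 0.0018 -0.0048 0 2.86; 0.0016 -0.0037 0 2.29; 0.0010 -0.0020 0 1.2; 0.0008 -0.0016 0 1; 0 0 0 0; 0 0 0 0; 0 0 0 0"
}}

```text
time: 13.6
tool_pos: [0.5567, 0.0406, 0.0881]
tcp_rot: [-1.431, -2.797, 0.001]
wrist_force: [-0.4, 0.1, -0.6]
width: -0.003
grip_force: 0.0
```

```bash
python3 -c "
from h import *
s=bot.read_state(); v=s['tcp_rot']; t=np.array(s['tool_pos'][:2])-AX
print(s['tool_pos'],s['wrist_force'],'rot',2*np.arctan2(v[1],v[0])-np.pi/2,'psi',np.arctan2(-t[1],-t[0])+np.arctan2(.017,.1),np.hypot(*t))"
```

```text
[0.55667697 0.04057871 0.08810255] [-0.39055364  0.13965278 -0.64443944] rot -5.658111621933812 psi 0.6409512205716037 0.1013280214846871
```

Request:
{"name": "carry_out", "arguments": {
  "series": "-0.0035 0.009 0 -5; -0.0035 0.009 0 -5; 0 0 0.03 0; 0 0 0.03 0; 0 0 0.025 0; 0.015 -0.03 0 3.3; 0.015 -0.03 0 3.3; 0.015 -0.03 0 3.4; 0.012 -0.025 0 0; 0 0 0 0; 0 0 0 0; 0 0 0 0"
}}

```text
time: 15.1
tool_pos: [0.6063, -0.0554, 0.1731]
tcp_rot: [-1.429, -2.797, 0.0]
wrist_force: [-0.8, 0.0, -0.4]
width: -0.001
grip_force: 0.0
```

```bash
python3 - <<'E'
from h import *
im,d,K,Rc,p=cam("wrist"); np.savez("w4.npz",im=im,d=d,K=K,Rc=Rc,p=p)
fit(im,K,Rc,p,c0=tuple(AX),yaw0=-.173,verb=True)
print(bot.read_state()["tool_pos"])
cv2.imwrite("pics/w4c.png",cv2.resize(im[0:150,100:350],(800,480),interpolation=cv2.INTER_NEAREST))
E
```

```text
3 145 [0.5679 0.0683] r 0.0811 LxW [0.0027 0.0225] px (np.float64(320.1), np.float64(13.7))
4 1092 [ 0.4994 -0.0094] r 0.1761 LxW [0.0218 0.0222] px (np.float64(175.3), np.float64(49.6))
5 62 [0.5776 0.055 ] r 0.0763 LxW [0.0023 0.0132] px (np.float64(318.8), np.float64(39.8))
6 863 [0.5385 0.0064] r 0.1349 LxW [0.0173 0.0238] px (np.float64(233.7), np.float64(64.7))
7 1355 [0.577  0.0355] r 0.0867 LxW [0.0131 0.0511] px (np.float64(301.0), np.float64(63.2))
8 70 [0.5947 0.0299] r 0.0771 LxW [0.0028 0.0128] px (np.float64(315.4), np.float64(85.1))
9 82 [0.605  0.0174] r 0.081 LxW [0.0021 0.0223] px (np.float64(315.7), np.float64(107.7))
11 151 [ 0.808 -0.022] r 0.1944 LxW [0.0013 0.1055] px (np.float64(467.6), np.float64(282.4))
12 86 [ 0.6218 -0.13  ] r 0.2181 LxW [0.0038 0.02  ] px (np.float64(223.5), np.float64(261.3))
14 38 [ 0.6988 -0.1857] r 0.2772 LxW [0.0029 0.0143] px (np.float64(258.2), np.float64(345.7))
axis,yaw [ 0.647   0.0863 -0.1761] res mm [-0.   0.1 -0.  -0.3  0.   0.4  0.  -0.3] k [np.float64(0.4), np.float64(0.6), np.float64(1.0), np.float64(1.2)]
clip [0.5388 0.0065 0.054 ] r 0.1345 ang 0.8119
[ 0.60634608 -0.055374    0.17318661]
```

View pics/w4c.png

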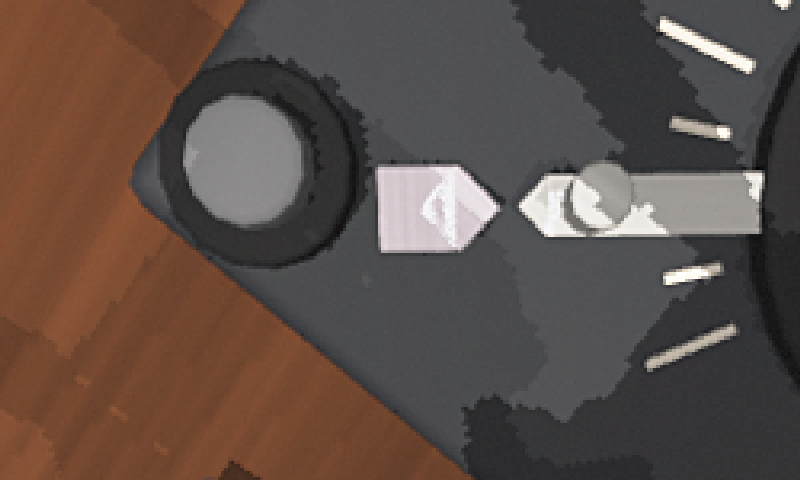

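```bash
python3 - <<'E'
from h import *
z=np.load("w4.npz"); a=(z["K"],z["Rc"],z["p"]); ax=np.array([.6469,.0866])
o=lambda u,v,h: phi(onz(100+(u-1.6)/3.2,(v-1.6)/3.2,h,*a),ax)
for r in(("tip",519,206,.064),("e1",690,173,.064),("e2",690,235,.064),("ct",501,208,.055),("c1",378,166,.055),("c2",380,252,.055)): print(r[0],o(*r[1:]))
for h in(.055,.06,.065): print("lamp",onz(175.3,49.6,h,*a).round(4))
d=z["d"]; dd=d[46:54,171:180]; q=onz(175.3,49.6,1,*a); r=a[1]@np.linalg.solve(a[0],[175.3,49.6,1.]); print("lamp3d",a[2]+r*np.median(dd))
E
```

```text
tip (np.float64(0.6393), np.float64(0.1148))
e1 (np.float64(0.5633), np.float64(0.0791))
e2 (np.float64(0.7195), np.float64(0.0787))
ct (np.float64(0.6386), np.float64(0.1187))
c1 (np.float64(0.5773), np.float64(0.1456))
c2 (np.float64(0.6992), np.float64(0.146))
lamp [ 0.5005 -0.0091  0.055 ]
lamp [ 0.5017 -0.0088  0.06  ]
lamp [ 0.5029 -0.0084  0.065 ]
lamp3d [ 0.5044804  -0.00798464  0.07164885]
```

The pointer is set: lever 0.640, clip 0.638. Next I check the lamp housing height against the cap.

```bash
python3 - <<'E'
from h import *
z=np.load("w4.npz"); K,Rc,p=z["K"],z["Rc"],z["p"]; d=z["d"]
v,u=np.mgrid[10:95,140:230]; D=d[10:95,140:230]
r=np.stack([u,v,np.ones_like(u)],-1)@np.linalg.inv(K).T*D[...,None]@Rc.T+p
rho=np.hypot(r[...,0]-.5046,r[...,1]+.0081)
for a in range(0,32,2):
    m=(rho>=a/1e3)&(rho<(a+2)/1e3)&(D>0)
    print(a,m.sum(),np.percentile(r[...,2][m],[10,50,90]).round(4))
E
```

```text
0 34 [0.0708 0.0715 0.0726]
2 98 [0.0704 0.0715 0.0724]
4 154 [0.0707 0.0714 0.0724]
6 232 [0.0706 0.0715 0.0725]
8 289 [0.0705 0.0715 0.0724]
10 341 [0.0701 0.0711 0.072 ]
12 347 [0.061  0.0635 0.0702]
14 388 [0.0605 0.0615 0.0624]
16 509 [0.0606 0.0616 0.0625]
18 551 [0.0605 0.0614 0.0623]
20 455 [0.0489 0.0536 0.0609]
22 406 [0.0483 0.0495 0.0504]
24 529 [0.0475 0.0493 0.0505]
26 494 [0.0477 0.0493 0.0524]
28 379 [0.048  0.0495 0.0543]
30 320 [0.0484 0.0497 0.0545]
```

The cap top is at 0.0715 and the housing at 0.0615, so the closed fingertips can press it 6 mm without touching the housing.

Request:
{"name": "carry_out", "arguments": {
  "series": "-0.025 0.012 0 0; -0.026 0.012 0 0; -0.026 0.012 0 0; -0.0247 0.0113 0 0; 0 0 0 0; 0 0 -0.03 0; 0 0 -0.03 0; 0 0 -0.023 0; 0 0 0 0; 0 0 0 0"
}}

```text
time: 16.4
tool_pos: [0.5063, -0.0091, 0.0912]
tcp_rot: [1.43, 2.796, 0.001]
wrist_force: [0.3, -0.0, 0.2]
width: 0.002
grip_force: 0.0
```

Request:
{"name": "carry_out", "arguments": {
  "series": "-0.001 0.001 -0.002 0; 0 0 -0.002 0; 0 0 -0.002 0; 0 0 -0.002 0; 0 0 -0.002 0; 0 0 -0.001 0; 0 0 0 0; 0 0 0 0; 0 0 0 0"
}}

```text
time: 17.52
tool_pos: [0.5047, -0.008, 0.08]
tcp_rot: [1.43, 2.796, 0.001]
wrist_force: [-0.7, 1.0, 7.6]
width: -0.007
grip_force: 3.3
```

Request:
{"name": "carry_out", "arguments": {
  "series": "0 0 -0.001 0; 0 0 -0.0005 0; 0 0 0 0; 0 0 0 0"
}}

```text
time: 18.02
tool_pos: [0.5047, -0.008, 0.0798]
tcp_rot: [1.43, 2.796, 0.001]
wrist_force: [-4.2, 0.2, 16.1]
width: 0.001
grip_force: 8.0
```

The button is at its stop: the force rises while the height stays put. I'll release it, rise and move clear.

Request:
{"name": "carry_out", "arguments": {
  "series": "0 0 0.003 0; 0 0 0.005 0; 0 0 0.02 0; 0 0 0.04 0; 0 0 0.04 0; 0.025 -0.012 0 0; 0.026 -0.012 0 0; 0.026 -0.012 0 0; 0.025 -0.011 0 0; 0 0 0 0; 0 0 0 0; 0 0 0 0; 0 0 0 0"
}}

```text
time: 19.65
tool_pos: [0.6054, -0.0546, 0.1858]
tcp_rot: [-1.43, -2.797, 0.0]
wrist_force: [-0.1, 0.5, -0.5]
width: 0.002
grip_force: 0.0
```

```bash
python3 - <<'E'
from h import *
im,d,K,Rc,p=cam("wrist"); cv2.imwrite("pics/w5.png",cv2.resize(im,(800,600),interpolation=cv2.INTER_CUBIC))
np.savez("w5.npz",im=im,d=d,K=K,Rc=Rc,p=p)
fit(im,K,Rc,p,c0=tuple(AX),yaw0=-.173)
u,v=proj([.5046,-.0081,.0715],K,Rc,p).astype(int); dd=np.median(d[v-3:v+4,u-3:u+4]); r=Rc@np.linalg.solve(K,[u,v,1.]); print("lamp z",p+r*dd)
print(bot.read_state()["tool_pos"])
E
```

```text
axis,yaw [ 0.6478  0.0851 -0.1936] res mm [-0.2 -1.7 -0.   0.5 -0.   0.6  0.2 -0.1  0.  -0.4] k [np.float64(0.2), np.float64(0.4), np.float64(0.6), np.float64(1.0), np.float64(1.2)]
clip [0.5388 0.0067 0.054 ] r 0.1343 ang 0.8172
lamp z [ 0.50429432 -0.0080198   0.07135809]
[ 0.60562995 -0.05467413  0.18596194]
```

View pics/w5.png

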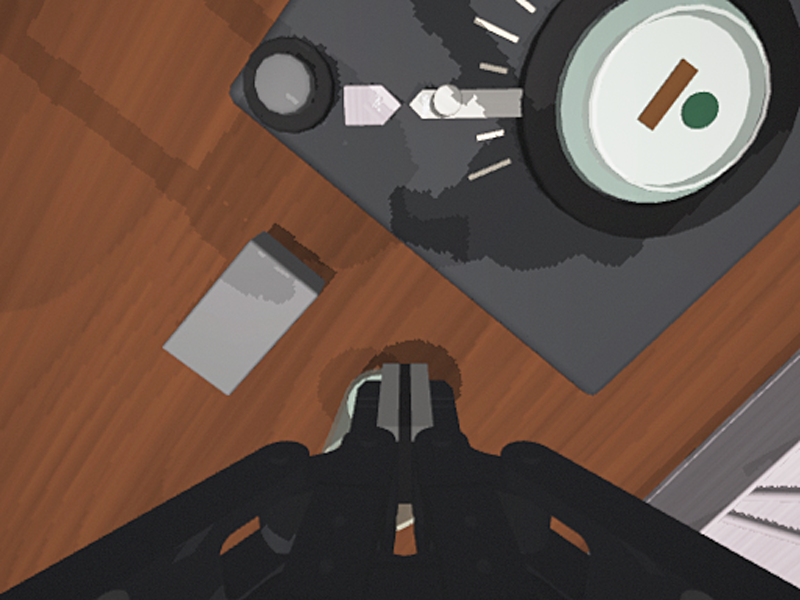

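The lever tip at (410,103) faces the clip nose at (401,105), the lamp at (283,83) is back up, and nothing else has moved. I'm handing the job in.

```bash
python3 -c "
from h import *
print(bot.finish_job())"
```

```text
the job is handed in; nothing more can be done
None
```

The job is handed in: the iris pointer stands opposite the clip (measured 0.640 against 0.638 rad), the lamp button was then pressed to its stop and came back up, and the robot finished clear of everything, about 20 s in.

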